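# Weigh a nut bar and lay it into the staggered second course

### The arm

A 6-joint arm with a two-finger parallel gripper is mounted at the origin on the work surface. World frame = base frame: x ahead of the robot, y to its left, z up, the work surface at z = 0. Lengths are in m, angles in rad, forces in N, time in s.
With the tool pointing down it reaches from about 0.15 to 0.775 m from the base axis. Payload 6.1 kg.
Tool frame: the origin (TCP) lies on the centre line of the jaws, within the pads' length; the fingertips stand 19 mm ahead of it and the grasp point (between the pads) is the TCP (manip.tip_reach is the z of the fingertips in the tool frame, in m); z points along the fingers, x is the direction in which the jaws open and shut, and the axes are right-handed (so a half turn about z gives the same grasp; the last joint's range is limited). The gripper opens to 85 mm and grips with 20 to 120 N. Pads are 22 mm wide; open, the fingers measure 114 mm over their backs; the gripper's body (76 mm by 85 mm) begins 54 mm behind the grasp point. The pads swing forward as they close: fully open they stand 13 mm farther back than shut.
Start: joints at [1.298, 0.126, -0.04, 1.405, 0, 1.571], TCP at [0.141, 0.506, 0.25] pointing down, gripper open.
Joint ranges: [-2.72, 2.72], [-0.95, 1.95], [-1.27, 1.35], [-1.78, 2.02], [-1.46, 1.47], [-3.14, 3.14]. Speed limits (rad/s): [2.39, 2.39, 3.01, 3.14, 3.14, 3.14].

### API

Orientations are given as a unit quaternion [x, y, z, w].
In Python, from plant import manip gives the robot as it stands.
- The arm moves only by the tool drive_tool, never from a script. Its argument "targets" is a list of rows, each a list of 7 numbers: the opening, from 0 (shut) to 1 (fully open), then the shift along the tool's x, y, z in mm, then the turn, a rotation vector about the tool's x, y, z in degrees. A call has 1 to 20 rows; each row is the pose to reach, as a shift and turn from the pose commanded when the call began, along the tool's axes at that moment; what a row does not reach only later rows make up. A row lasts 1/8 s, in which the tool goes at most 62.5 mm and 10.7 degrees, less where a joint would pass 70% of its speed; a pose out of reach is approached as far as the arm can. A call with a gripper value outside its range is refused whole. The fingers move at their own pace and stop on an object; "force" is the grip in N (left out, the last holds). Time passes only in rows, so rows that repeat a pose let the fingers close. It gives the time, the measured TCP pose, the force and the opening at its end, in the units of the state.
- manip.read_state(): the state, without advancing time (a new reading comes with each control period).
- manip.snapshot(name): name is "scene" or "top" or "wrist"; returns a dict with "pixels" (420x560x3 uint8, blue, green, red), "range_z" (420x560 float32, m along the optical axis (not along the pixel's ray), 0 where there is no reading), "camera_matrix" (3x3 intrinsics, pixels), "xyz" and "attitude" of the camera in the world; the wrist camera has in their place "hand_eye" (4x4, takes a point from camera to tool coordinates, whose origin is the TCP and whose axes are the tool frame's). Camera axes: x right, y down, z forward; pixel columns grow to the right and rows downward; lengths in m; the calibration is good to about 2 mm. A picture is of the moment at which its call begins: read the wrist's pose just before it.
- manip.finish_job(): hands the job in, once; it reports no verdict.
The state is a dict: "time": time; "joint_positions": joint angles; "qd": joint speeds; "joint_efforts": joint torques, N m; "ee_pos": TCP position; "tcp_rot": TCP orientation; "contact_force": force on the tool from outside, world axes, zero at the start; "torque": the same for the moment, N m; "width": opening from 0.0 (shut) to 1.0 (fully open).
Only numpy, scipy, OpenCV 4.12 (cv2) and the standard library are available. Lean on these libraries where they do the work, as an engineer would, in place of code of your own. Each camera call takes 0.05 s, during which the arm holds its last target. There are 200 camera calls.

### The job

Take the dark nut bar from the rack, set it down lying flat on the scale's plate, and with it resting there press the scale's flat orange key firmly to log the portion. Then pick the bar up again and lay it flat in the empty place of the second course on the tray, staggered by half a length so that it straddles the joint of the pale bars, with the same narrow gaps (about 3 mm) to its neighbours as the others and parallel to them. Do not shove the laid bars out of place, and leave the pale bar in the rack alone.

Things in the scene. Friction and masses are not known exactly. Their poses are not given: they have to be found in the camera images.
- bar_mid (a point): Centre of the dark nut bar (cocoa brown, 60 x 30 x 14 mm, about 35 g, hard) that has to be laid. It starts standing on its long narrow edge in one of the rack's two slots, 30 mm high. Its own x axis is its 14 mm thickness (level at the start, upright when it lies flat), y its 60 mm length, z its 30 mm width.
- bar: The same dark bar; origin at the centre of the narrow face on which it stands at the start. Slot walls cover the lowest 10 mm of its broad faces; the slot is 18 mm wide and open at both ends. It can be tipped over flat by pushing a broad face close under its top edge (pushed low down it only slides).
- spare_mid (a point): Centre of the pale cream bar (60 x 30 x 14 mm) standing on edge in the rack's other slot, 80 mm from the dark one; leave it there.
- rack: Low wooden rack, 160 (x) x 90 (y) mm, fixed to the counter; origin on the counter under its centre. Its base is 8 mm thick; two slots along y at x = -40 and +40 mm, their walls 10 mm high above the base. The two bars stand in them, either way round. It may be on the left or the right of the tray.
- plate (a point): Centre of the top of the portion scale's square steel plate (130 x 130 mm, 55 mm above the counter, rigid). Its x axis points from the scale's key panel towards its plate, y left seen along x, z up. The scale is white, 200 (x) x 160 (y) mm, fixed, on the other side of the tray from the rack.
- key_top (a point): Centre of the top of the scale's flat orange key, 32 x 32 mm, 32.5 mm above the counter and 22 mm below the plate, on the panel in front of the plate (100 mm back along x and 35 mm to the right of the plate's centre). It gives only 1.5 mm (spring 4 N/mm, bottoming at 6 N) and registers when the gripper presses it with more than 4 N for a tenth of a second.
- key: The same key (moving pad); origin 4 mm below the centre of its top.
- tray: Aluminium baking tray, 170 (x) x 270 (y) mm outside, fixed; origin on the counter under its centre. Floor 4 mm thick, rim 4 mm thick and 20 mm high. The courses run along its y axis; the finished first course is at x = +30 mm, the second course at x = -3 mm.
- middle_mid (a point): Centre of the middle bar of the first course: pale, flat, 60 x 30 x 14 mm (x = 30 mm width, y = 60 mm length, z up, centre 11 mm above the counter), loose on the tray. The second course lies beside it towards -x, its centre line 33 mm from this one's, leaving joints of 3 mm between bars all round.
- left_mid (a point): Centre of the pale first-course bar 63 mm along +y from the middle one; same size and axes.
- right_mid (a point): Centre of the pale first-course bar 63 mm along -y from the middle one; same size and axes.
- laid_mid (a point): Centre of the dark bar that already lies in the second course, same size and axes as the pale ones. It straddles one of the two joints of the first course: it is 31.5 mm to the +y or to the -y side of the middle bar's centre. The place for the new bar is the mirror image, over the other joint, 63 mm on along the course.
Things that resemble listed ones, but are neither listed nor needed, are in the scene too. Leave any turquoise look-alike of the bar alone. What is shaped like the part that bears middle_mid but blue or turquoise is not meant.

How it is judged:
On the way, in this order (a step that is already met when the one before it is completed fails the run):
1. the dark bar lies flat on the scale's plate, at rest and let go (angle between the x axis of bar_mid and the z axis of plate, either way round below 0.12 rad and x of bar_mid in the frame of plate between -0.055 and 0.055 m and y of bar_mid in the frame of plate between -0.055 and 0.055 m and z of bar_mid in the frame of plate between 0.003 and 0.011 m and linear speed of bar below 0.02 m/s and contact force between bar and the fingers below 0.05 N), for 0.2 s.
2. the gripper presses the scale's key with more than 4 N while the bar lies flat on the plate (angle between the x axis of bar_mid and the z axis of plate, either way round below 0.12 rad and x of bar_mid in the frame of plate between -0.055 and 0.055 m and y of bar_mid in the frame of plate between -0.055 and 0.055 m and z of bar_mid in the frame of plate between 0.003 and 0.011 m and contact force between key and the fingers above 4 N), for 0.1 s.
At the end, for the whole second after the job is handed in: The dark bar lies flat on the tray floor, let go: its centre line 29-38 mm from the middle pale bar's, its centre 31.5 mm (within 6) along the course on the free side, parallel within 0.1 rad; laid bars within 12 mm of their places, the pale bar in the rack within 20 mm (angle between the x axis of bar_mid and the z axis of plate, either way round below 0.12 rad and x of bar_mid in the frame of middle_mid between -0.038 and -0.029 m and z of bar_mid in the frame of middle_mid between -0.003 and 0.003 m and (y of bar_mid in the frame of middle_mid between 0.0255 and 0.0375 m or y of bar_mid in the frame of middle_mid between -0.0375 and -0.0255 m) and angle between the y axis of bar_mid and the y axis of middle_mid, either way round below 0.1 rad and linear speed of bar below 0.01 m/s and contact force between bar and the fingers below 0.05 N); the robot touches nothing.
It fails at once if a bar already laid on the tray is shoved more than 12 mm from its place (distance of any of left_mid, middle_mid, right_mid, laid_mid from where it was at the start of the episode above 0.012 m).
It fails at once if the pale bar in the rack is moved more than 20 mm (distance of spare_mid from where it was at the start of the episode above 0.02 m).
It also fails if it takes over 72 s, if anything falls off the work surface, if the arm or the gripper's body presses on something with over 40 N, if the wrist force passes 120 N, or if a joint passes its speed limit or range.

## Working session

There is one attempt and no reset: what is moved stays moved. The work goes in short steps, Python scripts to look and compute and a tool call to move; the robot and the scene stay as the last step left them, time stands still between calls to the robot, and variables do not carry over. Pictures are saved under pics/ and viewed, about 8 in all and at most 12, crops included, and the job is handed in when it is done.

Besides the shell and the picture viewer there is one more tool, called after "Request:" in YAML: its name, and indented under it one key for each argument. drive_tool: Moves the arm, as the interface text tells. Its arguments: {"type":"object","properties":{"targets":{"type":"array","items":{"type":"array","items":{"type":"number"}}},"force":{"type":"number"}},"required":["targets"]}

```bash
mkdir -p pics; ls; cat > h.py <<'E'
import numpy as np,cv2
from scipy.spatial.transform import Rotation as R
from plant import manip
def cam(n):
    s=manip.read_state(); d=manip.snapshot(n)
    if n=="wrist":
        T=np.eye(4);T[:3,:3]=R.from_quat(s["tcp_rot"]).as_matrix();T[:3,3]=s["ee_pos"]
        d["T"]=T@np.array(d["hand_eye"])
    else:
        T=np.eye(4);a=np.array(d["attitude"]);T[:3,:3]=a if a.shape==(3,3) else R.from_quat(a).as_matrix();T[:3,3]=d["xyz"];d["T"]=T
    return d
def cloud(d):
    z=d["range_z"];v,u=np.indices(z.shape);K=np.array(d["camera_matrix"])
    p=np.stack([(u-K[0,2])/K[0,0]*z,(v-K[1,2])/K[1,1]*z,z],-1)
    return p@d["T"][:3,:3].T+d["T"][:3,3]
def ray(d,u,v,h):
    K=np.array(d["camera_matrix"]);r=d["T"][:3,:3]@np.linalg.solve(K,[u,v,1.]);o=d["T"][:3,3]
    return o+r*(h-o[2])/r[2]
def totool(p):
    s=manip.read_state();return R.from_quat(s["tcp_rot"]).inv().apply(np.array(p)-s["ee_pos"])*1000
E
python3 - <<'E'
from h import *
for n in("top","scene"):
    d=cam(n);cv2.imwrite(f"pics/{n}.png",d["pixels"]);np.savez(f"{n}.npz",**d);print(n,d["T"].round(3).tolist(),d["camera_matrix"])
print(manip.read_state())
E
```

```text
pics
top [[0.023, -0.991, 0.133, 0.393], [-1.0, -0.024, -0.004, -0.023], [0.007, -0.133, -0.991, 1.396], [0.0, 0.0, 0.0, 1.0]] [[531.30997471   0.         277.42982463]
 [  0.         531.30997471 210.17893437]
 [  0.           0.           1.        ]]
scene [[0.68, 0.488, -0.548, 1.143], [0.734, -0.45, 0.51, -0.56], [0.003, -0.748, -0.664, 0.768], [0.0, 0.0, 0.0, 1.0]] [[437.60980028   0.         279.47895844]
 [  0.         437.60980028 203.89460028]
 [  0.           0.           1.        ]]
{'time': 0.1, 'joint_positions': array([ 1.29800490e+00,  1.26338287e-01, -4.04897435e-02,  1.40540484e+00,
       -1.35694935e-05,  1.57078580e+00]), 'qd': array([ 0.00151112, -0.00031247,  0.00184075,  0.00024401,  0.00091082,
       -0.00164771]), 'joint_efforts': array([ 8.52264220e-04, -4.36901736e+01,  3.53604698e+01,  1.35273632e-02,
        3.88381568e-04,  5.86528458e-06]), 'ee_pos': array([0.14135932, 0.50526357, 0.24960447]), 'tcp_rot': array([ 7.96683719e-01,  6.04396009e-01, -5.68140367e-04,  4.39520657e-04]), 'contact_force': array([ 1.07404887,  0.19949935, -0.72293217]), 'torque': array([-0.0477669 , -0.05305797,  0.04584188]), 'width': 0.9957184371336644}
```

View pics/top.png

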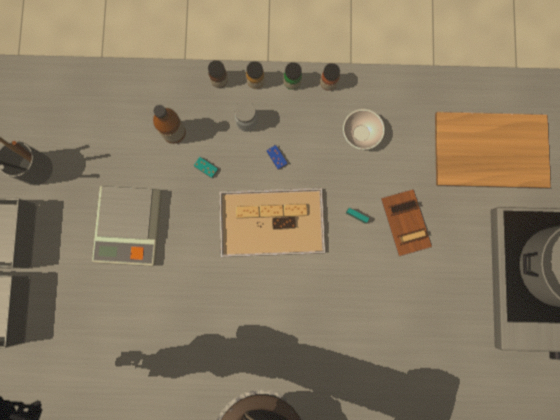

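View pics/scene.png

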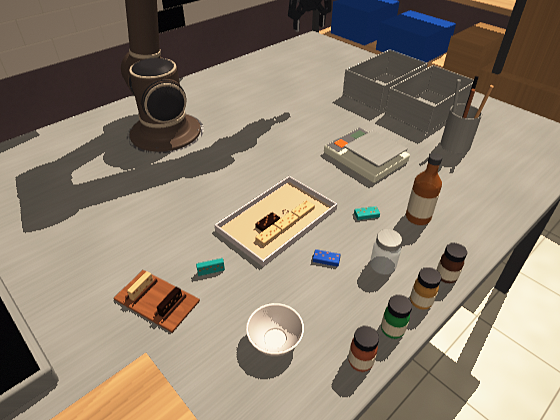

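The top view shows the tray at about (273,222), with the scale on its left at (126,225) and the key at (137,253). The rack is on its right at (405,222). In the rack, the brown bar at (404,207) fits the description of the one to move, and the pale one at (413,237) stays. The laid dark bar is at (284,223) on the -y side, so the free place is at about (259,223). The turquoise blocks at (358,215) and (206,167) and the blue one at (277,157) are look-alikes.

```bash
python3 - <<'E'
from h import *
d=cam("top");P=cloud(d);hsv=cv2.cvtColor(d["pixels"],cv2.COLOR_BGR2HSV)
def reg(name,m,u0,v0,u1,v1,h):
    k=np.zeros(m.shape,np.uint8);k[v0:v1,u0:u1]=m[v0:v1,u0:u1]
    v,u=np.nonzero(k);q=np.array([ray(d,a,b,h)[:2] for a,b in zip(u,v)])
    (c,s,a)=cv2.minAreaRect((q*1000).astype(np.float32))
    print(name,len(u),"c",np.round(c,1),"size",np.round(s,1),"ang",round(a,1),"z",np.percentile(P[v,u,2],[10,50,90]).round(3))
H,S,V=[hsv[...,i].astype(int) for i in range(3)];z=P[...,2]
one=np.ones(z.shape,bool)
reg("key",(H<15)&(S>180)&(V>150),90,180,165,270,.0325)
reg("plate",(z>.046)&(z<.065),85,170,170,270,.055)
reg("scale",(z>.018),85,170,170,270,.03)
reg("tray",(z>.012)&(z<.03),210,180,335,265,.02)
reg("rack",(z>.005)&(H<15)&(S>100),370,180,440,260,.012)
reg("rackbars",(z>.028),370,180,440,222,.038)
reg("pale",(z>.028),370,222,440,260,.038)
reg("laid",(V<90),268,214,302,232,.018)
reg("first",(V>150)&(S>90)&(H>17),230,200,312,219,.018)
cv2.imwrite("pics/crop.png",np.hstack([cv2.resize(d["pixels"][180:265,210:340],None,fx=3,fy=3,interpolation=2),cv2.resize(d["pixels"][180:265,370:440],None,fx=3,fy=3,interpolation=2),cv2.resize(d["pixels"][180:265,95:160],None,fx=3,fy=3,interpolation=2)]))
E
```

```text
key 129 c [459.1 329.4] size [28.1 28.6] ang 1.4 z [0.027 0.031 0.035]
plate 2587 c [558.8 359.8] size [130.4 129.9] ang 87.9 z [0.05  0.054 0.057]
scale 4814 c [543. 359.] size [256.2 213.7] ang 2.2 z [0.026 0.05  0.057]
tray 1566 c [547.3 -13.7] size [170.2 269.5] ang 3.5 z [0.014 0.017 0.021]
rack 1362 c [ 556.4 -366.6] size [158.1  90. ] ang 17.0 z [0.006 0.008 0.017]
rackbars 140 c [ 612.5 -355.6] size [166.2  64.6] ang 89.0 z [0.033 0.036 0.041]
pale 139 c [ 506.1 -351.1] size [123.2  86.9] ang 87.3 z [0.033 0.037 0.042]
laid 186 c [547.1 -46.4] size [27.1 58.3] ang 5.5 z [0.013 0.017 0.021]
first 513 c [581.7 -10.2] size [ 47.6 212.2] ang 1.4 z [0.003 0.016 0.02 ]
```

View pics/crop.png

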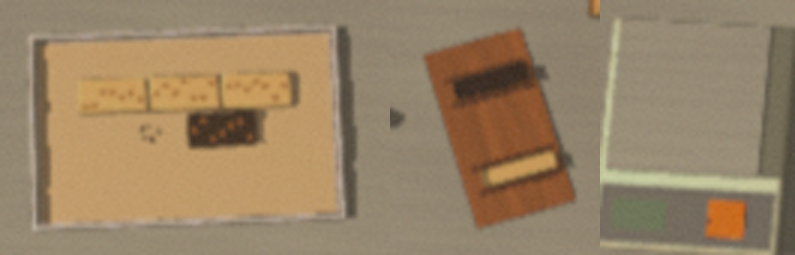

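The crop confirms three pale bars in the tray, a dark laid bar to the right of the middle joint, and an empty place on the left (+y). The rack's upper slot holds the dark bar at crop (492,80) and the lower one holds the pale bar.

```bash
cat >> h.py <<'E'
def go(x,y,z,yaw=None,s=None):
    "yaw deg = direction of tool x in world, tool z down; picks nearer half turn. from measured pose"
    s=s or manip.read_state();R0=R.from_quat(s["tcp_rot"])
    sh=R0.inv().apply(np.array([x,y,z])/1000-s["ee_pos"])*1000
    best=[]
    for k in(0,180):
        t=np.radians(yaw+k);X=np.array([np.cos(t),np.sin(t),0]);Z=np.array([0,0,-1.])
        rv=(R0.inv()*R.from_matrix(np.c_[X,np.cross(Z,X),Z])).as_rotvec(degrees=True);best.append(rv)
    best.sort(key=np.linalg.norm)
    print("shift",sh.round(1),"turn",best[0].round(1),"alt",best[1].round(1),"yaw now",round(np.degrees(np.arctan2(*R0.as_matrix()[1::-1,0])),1),"q6",s["joint_positions"][5].round(2))
E
python3 - <<'E'
from h import *
go(595,-355,200,17)
print(cam("wrist")["hand_eye"])
E
```

```text
shift [-706.2  668.7   50.6] turn [ 0.   0.1 57.4] alt [-1.000e-01  0.000e+00 -1.226e+02] yaw now 74.4 q6 1.57
[[ 9.99999631e-01 -3.66739854e-04 -7.76394644e-04  1.89854612e-04]
 [ 5.69373837e-04  9.60037756e-01  2.79869938e-01 -7.19802127e-02]
 [ 6.42728712e-04 -2.79870277e-01  9.60037611e-01 -1.24116089e-01]
 [ 0.00000000e+00  0.00000000e+00  0.00000000e+00  1.00000000e+00]]
```

Request:
drive_tool:
  targets:
    - [0.5, -706, 669, 50, 0, 0, 57.4]
    - [0.5, -706, 669, 50, 0, 0, 57.4]
    - [0.5, -706, 669, 50, 0, 0, 57.4]
    - [0.5, -706, 669, 50, 0, 0, 57.4]
    - [0.5, -706, 669, 50, 0, 0, 57.4]
    - [0.5, -706, 669, 50, 0, 0, 57.4]
    - [0.5, -706, 669, 50, 0, 0, 57.4]
    - [0.5, -706, 669, 50, 0, 0, 57.4]
    - [0.5, -706, 669, 50, 0, 0, 57.4]
    - [0.5, -706, 669, 50, 0, 0, 57.4]
    - [0.5, -706, 669, 50, 0, 0, 57.4]
    - [0.5, -706, 669, 50, 0, 0, 57.4]
    - [0.5, -706, 669, 50, 0, 0, 57.4]
    - [0.5, -706, 669, 50, 0, 0, 57.4]
    - [0.5, -706, 669, 50, 0, 0, 57.4]
    - [0.5, -706, 669, 50, 0, 0, 57.4]
    - [0.5, -706, 669, 50, 0, 0, 57.4]
    - [0.5, -706, 669, 50, 0, 0, 57.4]

```text
time: 2.45
ee_pos: [0.5951, -0.3541, 0.1999]
tcp_rot: [0.989, 0.148, -0.0, -0.0]
contact_force: [0.7, -0.2, 0.9]
width: 0.497
```

```bash
python3 - <<'E'
from h import *
d=cam("wrist");P=cloud(d);z=P[...,2]
im=d["pixels"];cv2.imwrite("pics/w1.png",im)
hsv=cv2.cvtColor(im,cv2.COLOR_BGR2HSV)
m=((z>.03)&(z<.046)).astype(np.uint8)
n,l,st,c=cv2.connectedComponentsWithStats(m)
for i in range(1,n):
    if st[i,4]<300: continue
    v,u=np.nonzero(l==i);q=P[v,u]
    r=cv2.minAreaRect((q[:,:2]*1000).astype(np.float32))
    print(st[i],c[i].round(),np.round(r[0],1),np.round(r[1],1),round(r[2],1),np.median(q[:,2]).round(4),"col",im[v,u].mean(0).round())
go(595,-355,39,17)
E
```

```text
[263  23  60  67 857] [293.  56.] [ 572.1 -237.3] [58.8 13.5] 63.3 0.0307 col [130. 162.  29.]
[ 477   85   83  133 2050] [519. 163.] [ 783.2 -257.2] [ 76.  108.9] 30.6 0.0427 col [144. 180. 193.]
[ 179  170   22   66 1137] [190. 202.] [ 520.3 -379.7] [14.5 59.4] 17.2 0.0383 col [ 83. 162. 209.]
[270 170  17  66 998] [278. 202.] [ 596.4 -356.3] [14.4 59.5] 16.5 0.0383 col [ 6. 12. 31.]
[  0 346  47  22 556] [ 20. 357.] [ 388.1 -589.7] [47.5  3.9] 0.5 0.0376 col [34. 43. 47.]
shift [ -0.5   1.3 161.4] turn [-0.  0.  0.] alt [  -0.   -0. -180.] yaw now 17.0 q6 0.74
```

View pics/w1.png

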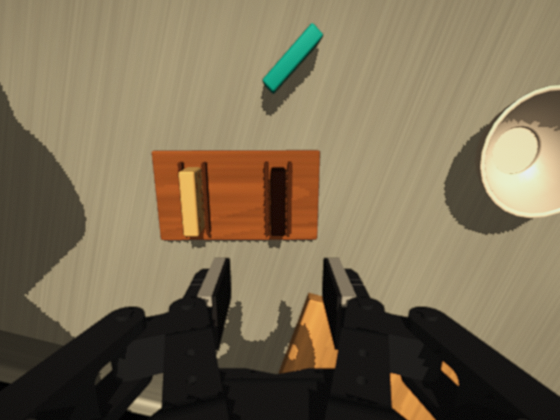

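The wrist view shows the dark bar at (278,202), the pale bar at (190,202) and a turquoise block outside the rack at (293,56). The dark bar measures 59.5 x 14.4 mm with its top at 38 mm, as given.

Request:
drive_tool:
  targets:
    - [0.5, 0.5, 2.5, 60, 0, 0, 0]
    - [0.5, 0.5, 2.5, 120, 0, 0, 0]
    - [0.5, 0.5, 2.5, 150, 0, 0, 0]
    - [0.5, 0.5, 2.5, 160, 0, 0, 0]
    - [0.5, 0.5, 2.5, 161, 0, 0, 0]
    - [0, 0.5, 2.5, 161, 0, 0, 0]
    - [0, 0.5, 2.5, 161, 0, 0, 0]
    - [0, 0.5, 2.5, 161, 0, 0, 0]
    - [0, 0.5, 2.5, 161, 0, 0, 0]
    - [0, 0.5, 2.5, 161, 0, 0, 0]
    - [0, 0.5, 2.5, 161, 0, 0, 0]
  force: 50

```text
time: 3.88
ee_pos: [0.5978, -0.3574, 0.0416]
tcp_rot: [0.989, 0.148, 0.001, 0.001]
contact_force: [-0.1, 0.1, 6.2]
width: 0.145
```

Request:
drive_tool:
  targets:
    - [0, 0, 0, -20, 0, 0, 0]
    - [0, 0, 0, -60, 0, 0, 0]
    - [0, 0, 0, -120, 0, 0, 0]
    - [0, 0, 0, -160, 0, 0, 0]
    - [0, 0, 0, -160, 0, 0, 0]

```text
time: 4.5
ee_pos: [0.5982, -0.3578, 0.2046]
tcp_rot: [0.989, 0.147, 0.003, 0.003]
contact_force: [-0.6, -0.1, -0.8]
width: 0.151
```

```bash
python3 - <<'E'
from h import *
go(559,360,200,88)
go(559,360,200,-2)
print(manip.read_state()["width"])
E
```

```text
shift [ 171.9 -698.1    1.2] turn [  0.5  -0.1 -71. ] alt [-1.00e-01 -6.00e-01  1.09e+02] yaw now 17.0 q6 0.74
shift [ 171.9 -698.1    1.2] turn [ 0.3 -0.4 19. ] alt [   0.5    0.4 -161. ] yaw now 17.0 q6 0.74
0.1509124383441459
```

Request:
drive_tool:
  targets:
    - [0, 158.5, -702, 0, 0.3, -0.4, 19]
    - [0, 158.5, -702, 0, 0.3, -0.4, 19]
    - [0, 158.5, -702, 0, 0.3, -0.4, 19]
    - [0, 158.5, -702, 0, 0.3, -0.4, 19]
    - [0, 158.5, -702, 0, 0.3, -0.4, 19]
    - [0, 158.5, -702, 0, 0.3, -0.4, 19]
    - [0, 158.5, -702, 0, 0.3, -0.4, 19]
    - [0, 158.5, -702, 0, 0.3, -0.4, 19]
    - [0, 158.5, -702, 0, 0.3, -0.4, 19]
    - [0, 158.5, -702, 0, 0.3, -0.4, 19]
    - [0, 158.5, -702, 0, 0.3, -0.4, 19]
    - [0, 158.5, -702, 0, 0.3, -0.4, 19]
    - [0, 158.5, -702, 0, 0.3, -0.4, 19]
    - [0, 158.5, -702, 40, 0.3, -0.4, 19]
    - [0, 158.5, -702, 80, 0.3, -0.4, 19]
    - [0, 158.5, -702, 80, 0.3, -0.4, 19]
    - [0, 158.5, -702, 80, 0.3, -0.4, 19]

```text
time: 6.62
ee_pos: [0.5439, 0.3604, 0.1206]
tcp_rot: [1.0, -0.018, -0.003, -0.002]
contact_force: [0.7, 0.6, 0.5]
width: 0.15
```

```bash
python3 - <<'E'
from h import *
s=manip.read_state();print(s["ee_pos"],s["contact_force"],s["width"])
go(545,360,90,-2)
d=cam("scene");P=cloud(d);T=d["T"]
p=T[:3,:3].T@(np.array([.545,.36,.085])-T[:3,3]);K=d["camera_matrix"];u=int(K[0,0]*p[0]/p[2]+K[0,2]);v=int(K[1,1]*p[1]/p[2]+K[1,2]);print(u,v)
cv2.imwrite("pics/s2.png",cv2.resize(d["pixels"][max(v-70,0):v+70,max(u-90,0):u+90],None,fx=4,fy=4,interpolation=2))
E
```

```text
[0.54392476 0.36036129 0.12058509] [0.67679531 0.55405701 0.52927179] 0.14978376152687342
shift [ 1.3  0.5 30.6] turn [-0.3  0.4 -0.1] alt [  0.6   0.4 179.9] yaw now -2.1 q6 2.19
372 135
```

View pics/s2.png

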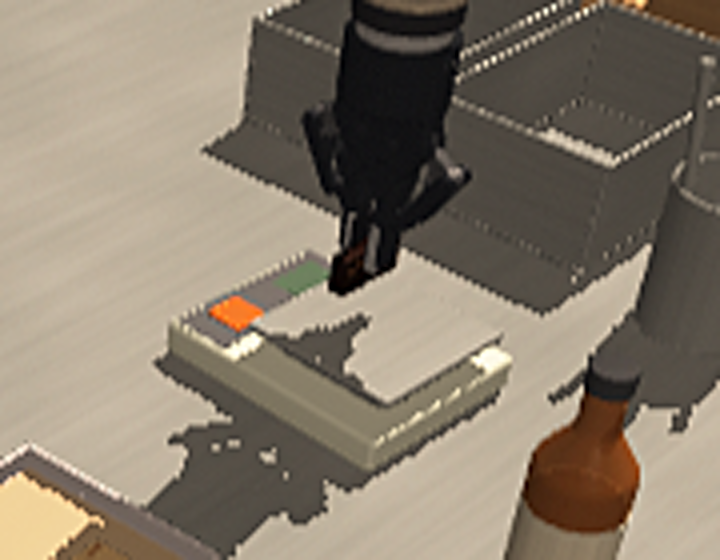

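The scene crop shows the bar still held and level over the plate, with the orange key clear at its left. I'll lower it now.

Request:
drive_tool:
  targets:
    - [0, 0.5, 0, 15, 0, 0, 0]
    - [0, 0.5, 0, 25, 0, 0, 0]
    - [0, 0.5, 0, 27, 0, 0, 0]
    - [0, 0.5, 0, 28, 0, 0, 0]
    - [0, 0.5, 0, 28, 0, 0, 0]

```text
time: 7.3
ee_pos: [0.5438, 0.3611, 0.0915]
tcp_rot: [1.0, -0.018, -0.004, -0.002]
contact_force: [-0.4, -0.3, -0.3]
width: 0.152
```

Request:
drive_tool:
  targets:
    - [0, 0, 0, 1, 0, 0, 0]
    - [0, 0, 0, 2, 0, 0, 0]
    - [0, 0, 0, 2, 0, 0, 0]

```text
time: 7.68
ee_pos: [0.5437, 0.361, 0.0893]
tcp_rot: [1.0, -0.018, -0.004, -0.002]
contact_force: [-0.2, 0.0, -0.1]
width: 0.15
```

Request:
drive_tool:
  targets:
    - [0, 0, 0, 1, 0, 0, 0]
    - [0, 0, 0, 1, 0, 0, 0]

```text
time: 7.92
ee_pos: [0.5437, 0.3611, 0.0887]
tcp_rot: [1.0, -0.018, -0.004, -0.002]
contact_force: [-1.4, 0.5, 2.3]
width: 0.149
```

Request:
drive_tool:
  targets:
    - [0, 0, 0, 1, 0, 0, 0]
    - [0, 0, 0, 1, 0, 0, 0]

```text
time: 8.18
ee_pos: [0.5437, 0.3611, 0.0886]
tcp_rot: [1.0, -0.018, -0.003, -0.002]
contact_force: [-3.0, -0.6, 8.5]
width: 0.149
```

Request:
drive_tool:
  targets:
    - [0.3, 0, 0, -1, 0, 0, 0]
    - [0.6, 0, 0, -1, 0, 0, 0]
    - [1, 0, 0, -1, 0, 0, 0]
    - [1, 0, 0, -1, 0, 0, 0]
    - [1, 0, 0, -1, 0, 0, 0]
    - [1, 0, 0, -1, 0, 0, 0]

```text
time: 8.93
ee_pos: [0.5437, 0.361, 0.0882]
tcp_rot: [1.0, -0.018, -0.004, -0.002]
contact_force: [0.6, -0.2, 0.5]
width: 0.999
```

Request:
drive_tool:
  targets:
    - [1, 10, 0, 3, 0, 0, 0]
    - [1, 20, 0, 3, 0, 0, 0]
    - [1, 28, 0, 3, 0, 0, 0]
    - [1, 32, 0, 3, 0, 0, 0]
    - [1, 36, 0, 3, 0, 0, 0]
    - [1, 40, 0, 3, 0, 0, 0]
    - [1, 44, 0, 3, 0, 0, 0]
    - [1, 47, 0, 3, 0, 0, 0]
    - [1, 50, 0, 3, 0, 0, 0]
    - [1, 52, 0, 3, 0, 0, 0]
    - [1, 52, 0, 3, 0, 0, 0]

```text
time: 10.3
ee_pos: [0.5957, 0.3592, 0.0848]
tcp_rot: [1.0, -0.018, -0.004, -0.002]
contact_force: [-0.1, -0.0, 0.6]
width: 0.999
```

```bash
python3 - <<'E'
from h import *
d=cam("wrist");cv2.imwrite("pics/w2.png",d["pixels"])
P=cloud(d);im=d["pixels"];m=(im.max(2)<70)&(P[...,2]>.06)&(P[...,2]<.1)&(d["range_z"]>.09)
v,u=np.nonzero(m);print(len(u),P[v,u].mean(0),np.percentile(P[v,u,2],[5,50,95]),manip.read_state()["ee_pos"])
E
```

```text
9170 [0.57263487 0.36384985 0.07413682] [0.06713911 0.06965007 0.0967264 ] [0.59562378 0.35913788 0.08487778]
```

View pics/w2.png

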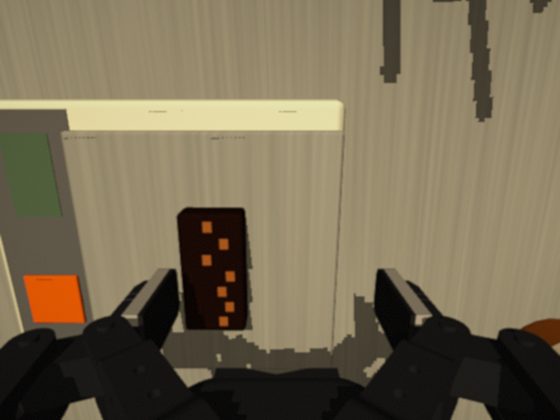

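The wrist view shows the bar lying flat on the plate at about (213,268), with the orange key at (55,300). Next I'll rise, and measure both more closely.

Request:
drive_tool:
  targets:
    - [1, 0, 0, -40, 0, 0, 0]
    - [0.5, 0, 0, -80, 0, 0, 0]
    - [0, 0, 0, -80, 0, 0, 0]
    - [0, 0, 0, -80, 0, 0, 0]

```text
time: 10.85
ee_pos: [0.596, 0.3588, 0.1645]
tcp_rot: [1.0, -0.018, -0.004, -0.002]
contact_force: [0.4, -1.3, -0.7]
width: 0.377
```

```bash
cat > meas.py <<'E'
from h import *
def run():
    d=cam("wrist");im=d["pixels"];P=cloud(d);hsv=cv2.cvtColor(im,cv2.COLOR_BGR2HSV)
    for nm,m,h in(("bar",(P[...,2]>.064)&(P[...,2]<.076)&(d["range_z"]>.15),.069),("key",(hsv[...,0]<15)&(hsv[...,1]>180)&(hsv[...,2]>180)&(P[...,2]<.045),.0325),("plate",(P[...,2]>.05)&(P[...,2]<.076),.055)):
        n,l,st,c=cv2.connectedComponentsWithStats(m.astype(np.uint8));i=1+st[1:,4].argmax();v,u=np.nonzero(l==i)
        q=np.array([ray(d,a,b,h)[:2] for a,b in zip(u,v)])*1000;r=cv2.minAreaRect(q.astype(np.float32))
        print(nm,len(u),np.round(r[0],1),np.round(r[1],1),round(r[2],1),"z",np.median(P[v,u,2]).round(4))
E
python3 - <<'E'
from meas import *
run();print(manip.read_state()["ee_pos"]);go(459,329,100,-2)
E
```

```text
bar 3461 [565.4 361.9] [59.9 30.1] 87.8 z 0.0695
key 1332 [459.3 330.1] [31.4 31.6] 87.9 z 0.033
plate 28121 [561.1 361.6] [128.8 129.3] 88.0 z 0.0556
[0.59570238 0.3585823  0.16364759]
shift [-135.    34.6   64.8] turn [-0.2  0.5 -0. ] alt [  0.8   0.3 180. ] yaw now -2.0 q6 2.14
```

Request:
drive_tool:
  targets:
    - [0, -60, 33, 0, 0, 0, 0]
    - [0, -120, 33, 0, 0, 0, 0]
    - [0, -135, 33.5, 20, 0, 0, 0]
    - [0, -135, 33.5, 70, 0, 0, 0]
    - [0, -135, 33.5, 93, 0, 0, 0]
    - [0, -135, 33.5, 105, 0, 0, 0]
    - [0, -135, 33.5, 109, 0, 0, 0]
    - [0, -135, 33.5, 109, 0, 0, 0]

```text
time: 11.9
ee_pos: [0.4597, 0.3307, 0.0572]
tcp_rot: [1.0, -0.018, -0.004, -0.002]
contact_force: [-0.4, 0.5, 0.6]
width: 0.001
```

Request:
drive_tool:
  targets:
    - [0, 0, 0, 2, 0, 0, 0]
    - [0, 0, 0, 4, 0, 0, 0]
    - [0, 0, 0, 4, 0, 0, 0]

```text
time: 12.28
ee_pos: [0.4593, 0.3306, 0.053]
tcp_rot: [1.0, -0.018, -0.004, -0.002]
contact_force: [-0.1, 0.6, -0.1]
width: 0.0
```

Request:
drive_tool:
  targets:
    - [0, 0, 0, 2, 0, 0, 0]
    - [0, 0, 0, 4, 0, 0, 0]
    - [0, 0, 0, 4, 0, 0, 0]
    - [0, 0, 0, 4, 0, 0, 0]

```text
time: 12.78
ee_pos: [0.4595, 0.3308, 0.05]
tcp_rot: [1.0, -0.018, -0.003, -0.002]
contact_force: [-3.0, -1.8, 8.8]
width: -0.0
```

Request:
drive_tool:
  targets:
    - [0, 0, 0, 1, 0, 0, 0]
    - [0, 0, 0, 2, 0, 0, 0]
    - [0, 0, 0, 2, 0, 0, 0]
    - [0, 0, 0, 2, 0, 0, 0]

```text
time: 13.28
ee_pos: [0.4595, 0.3308, 0.0499]
tcp_rot: [1.0, -0.018, -0.003, -0.003]
contact_force: [-6.2, -5.3, 22.1]
width: -0.001
```

The key bottomed at 22 N, well above 4 N, so the press should have registered. Next I'll rise and turn to regrasp the bar across its length.

Request:
drive_tool:
  targets:
    - [0, 0, 0, -40, 0, 0, 0]
    - [0.5, 0, 0, -100, 0, 0, 0]
    - [1, 0, 0, -120, 0, 0, 0]
    - [1, 0, 0, -120, 0, 0, 0]

```text
time: 13.78
ee_pos: [0.461, 0.3307, 0.1685]
tcp_rot: [1.0, -0.018, -0.002, -0.003]
contact_force: [0.1, -0.7, -0.5]
width: 0.632
```

```bash
python3 - <<'E'
from h import *
go(565.4,361.9,170,87.8)
E
```

```text
shift [103.2 -34.8  -1.7] turn [ -0.5  -0.1 -89.8] alt [-0.1  0.5 90.2] yaw now -2.0 q6 2.22
```

Request:
drive_tool:
  targets:
    - [1, 103, -35, -2, 0, 0, -89.8]
    - [1, 103, -35, -2, 0, 0, -89.8]
    - [1, 103, -35, -2, 0, 0, -89.8]
    - [1, 103, -35, -2, 0, 0, -89.8]
    - [1, 103, -35, -2, 0, 0, -89.8]
    - [1, 103, -35, -2, 0, 0, -89.8]
    - [1, 103, -35, -2, 0, 0, -89.8]
    - [1, 103, -35, -2, 0, 0, -89.8]
    - [1, 103, -35, -2, 0, 0, -89.8]
    - [1, 103, -35, -2, 0, 0, -89.8]
    - [1, 103, -35, -2, 0, 0, -89.8]

```text
time: 15.15
ee_pos: [0.5639, 0.3612, 0.1669]
tcp_rot: [0.721, 0.693, -0.002, -0.004]
contact_force: [-0.6, 0.3, 0.1]
width: 1.001
```

```bash
python3 - <<'E'
from meas import *
run();print(manip.read_state()["ee_pos"]);go(565.4,361.9,84,87.8)
d=cam("wrist");cv2.imwrite("pics/w3.png",d["pixels"])
# finger tip height in tool frame when open
P=cloud(d);n=d["range_z"];Z=(P-manip.read_state()["ee_pos"])[...,2]
m=(n>.02)&(n<.17)&(Z>-.06)&(Z<.06);print(m.sum(),(-np.percentile(Z[m],[0.5,2,10,50])*1000).round(1))
E
```

```text
bar 3462 [563.5 361.2] [59.7 30.7] 88.5 z 0.0693
key 1999 [459.6 330.1] [31.7 31. ] 87.7 z 0.0329
plate 29344 [560.1 361.4] [129.1 129.3] 87.9 z 0.0555
[0.56405793 0.36130181 0.1672001 ]
shift [ 0.4  2.1 83.2] turn [-0.5 -0.2 -0.1] alt [ -0.3   0.8 179.9] yaw now 87.7 q6 0.61
27945 [  3.3  -1.1 -15.3 -47.5]
```

Request:
drive_tool:
  targets:
    - [1, 0.4, 1, 50, -0.5, -0.2, 0]
    - [1, 0.4, 1, 80, -0.5, -0.2, 0]
    - [1, 0.4, 1, 92, -0.5, -0.2, 0]
    - [1, 0.4, 1, 96, -0.5, -0.2, 0]
    - [1, 0.4, 1, 96, -0.5, -0.2, 0]

```text
time: 15.88
ee_pos: [0.5652, 0.3626, 0.0733]
tcp_rot: [0.721, 0.693, 0.001, 0.0]
contact_force: [-0.5, 0.3, 0.3]
width: 1.001
```

Request:
drive_tool:
  targets:
    - [0.6, 0, 0, 0, 0, 0, 0]
    - [0.6, 0, 0, 0, 0, 0, 0]
    - [0.6, 0, 0, 0, 0, 0, 0]
    - [0.6, 0, 0, 0, 0, 0, 0]
    - [0.6, 0, 0, 0, 0, 0, 0]
  force: 40

```text
time: 16.5
ee_pos: [0.5653, 0.3626, 0.0737]
tcp_rot: [0.721, 0.693, 0.002, 0.0]
contact_force: [-0.5, -0.8, 4.6]
width: 0.692
```

Request:
drive_tool:
  targets:
    - [0.6, 0, 0, -15, 0, 0, 0]
    - [0.6, 0, 0, -60, 0, 0, 0]
    - [0.6, 0, 0, -110, 0, 0, 0]
    - [0.6, 0, 0, -110, 0, 0, 0]
    - [0.6, 0, 0, -110, 0, 0, 0]

```text
time: 17.12
ee_pos: [0.5645, 0.3622, 0.1824]
tcp_rot: [0.721, 0.693, 0.001, 0.0]
contact_force: [-0.1, 0.1, -1.0]
width: 0.689
```

```bash
python3 - <<'E'
from h import *
s=manip.read_state();print(s["ee_pos"],s["width"],s["contact_force"])
d=cam("wrist");cv2.imwrite("pics/w4.png",d["pixels"])
go(500,40,180,92.5)
E
```

```text
[0.56446017 0.36215995 0.18235503] 0.6889154024855876 [-0.09822274  0.08711642 -1.03930062]
shift [-324.2  -51.5    1.4] turn [-0.   0.  -4.7] alt [  0.    0.  175.3] yaw now 87.8 q6 0.61
```

View pics/w4.png

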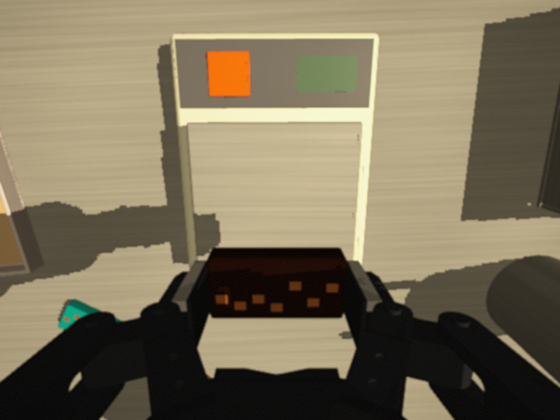

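The wrist view shows the bar held at (271,285), roughly level, with an empty plate behind it. I'll hover past the tray so that the courses are visible above the bar.

```bash
python3 - <<'E'
from h import *
d=cam("wrist");P=cloud(d)
q=P[275:312,225:330].reshape(-1,3);q=q[(abs(q[:,2]-np.median(q[:,2]))<.012)]
c=q.mean(0);n=np.linalg.svd(q-c)[2][2];print("top plane",c.round(4),n.round(3),"tool",totool(c).round(1))
q=P[252:266,225:330].reshape(-1,3);c=q.mean(0);n=np.linalg.svd(q-c)[2][2];print("side",c.round(4),n.round(3))
go(635,20,180,92.5)
E
```

```text
top plane [0.5655 0.3624 0.177 ] [-0.009 -0.002 -1.   ] tool [0.7 1.6 3.7]
side [0.5496 0.363  0.1759] [ 0.923 -0.036  0.384]
shift [-338.8   84.4    0.9] turn [-0.1  0.1 -4.7] alt [1.000e-01 1.000e-01 1.753e+02] yaw now 87.8 q6 0.61
```

Request:
drive_tool:
  targets:
    - [0.6, -339, 84, 1, 0, 0, -4.7]
    - [0.6, -339, 84, 1, 0, 0, -4.7]
    - [0.6, -339, 84, 1, 0, 0, -4.7]
    - [0.6, -339, 84, 1, 0, 0, -4.7]
    - [0.6, -339, 84, 1, 0, 0, -4.7]
    - [0.6, -339, 84, 1, 0, 0, -4.7]
    - [0.6, -339, 84, 1, 0, 0, -4.7]
    - [0.6, -339, 84, 1, 0, 0, -4.7]
    - [0.6, -339, 84, 1, 0, 0, -4.7]

```text
time: 18.35
ee_pos: [0.6349, 0.0214, 0.1806]
tcp_rot: [0.691, 0.723, 0.0, -0.0]
contact_force: [0.7, -0.2, -0.3]
width: 0.688
```

```bash
python3 - <<'E'
from h import *
d=cam("wrist");P=cloud(d);im=d["pixels"];cv2.imwrite("pics/w5.png",im);s=manip.read_state();print(s["ee_pos"],s["width"])
z=P[...,2];m=((z>.011)&(z<.026)&(d["range_z"]>.2)).astype(np.uint8)
def rect(k,nm):
    v,u=np.nonzero(k)
    q=np.array([ray(d,a,b,.018)[:2] for a,b in zip(u,v)])*1000
    r=cv2.minAreaRect(q.astype(np.float32));print(nm,len(u),u.mean().round(),v.mean().round(),np.round(r[0],1),np.round(r[1],1),round(r[2],1),np.median(z[v,u]).round(4))
dk=(im.max(2)<75)&(m>0)
for nm,M in(("dark",dk.astype(np.uint8)),("any",m),("pale",m*(im[...,2]>150))):
    M=cv2.morphologyEx(M.astype(np.uint8),cv2.MORPH_OPEN,np.ones((3,3)))
    n,l,st,c=cv2.connectedComponentsWithStats(M)
    for i in range(1,n):
        if st[i,4]>400: rect(l==i,nm)
E
```

```text
[0.63493214 0.02148302 0.18079451] 0.6839332752311293
dark 2350 200.0 95.0 [548.4 -44.6] [28.8 59.5] 3.5 0.0185
any 5632 226.0 129.0 [555.6 -13.1] [157.3 271.5] 3.4 0.0196
any 2860 200.0 94.0 [547.9 -44.2] [29.9 60.3] 3.4 0.0185
any 2556 314.0 134.0 [575.1  51.2] [29.8 59.7] 3.5 0.0184
any 2565 240.0 135.0 [579.  -11.4] [29.6 59.5] 2.5 0.0184
any 2587 166.0 136.0 [582.6 -73.2] [29.6 61.2] 2.5 0.0184
any 1806 423.0 264.0 [689.7 163. ] [60.5 29.4] 57.8 0.0142
any 499 304.0 357.0 [801.3  57.5] [25.9 56.9] 10.6 0.0184
pale 1692 80.0 117.0 [ 563.  -137.9] [157.6  24.3] 4.7 0.0199
pale 1729 351.0 144.0 [554.8  36. ] [153.1 173.5] 3.4 0.0203
pale 2540 314.0 134.0 [575.1  51.3] [29.8 59.5] 3.5 0.0184
pale 2565 240.0 135.0 [579.  -11.4] [29.6 59.5] 2.5 0.0184
pale 2563 166.0 136.0 [582.6 -73.5] [29.6 60.5] 2.5 0.0184
```

View pics/w5.png

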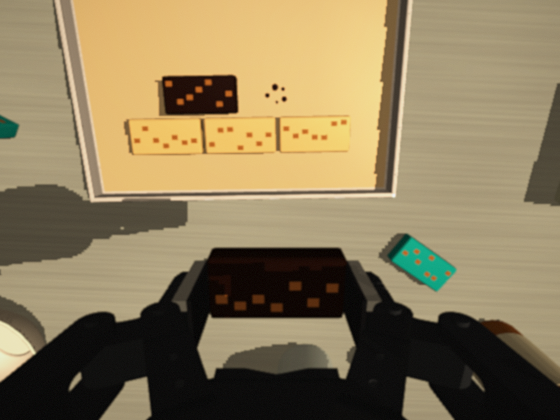

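The tray view shows the laid dark bar at (200,95), the pale bars at (166,136), (240,135) and (314,134), and only crumbs in the free place near (275,94). All sizes match, and the courses run 3.45° off world y. I'll set the bar down 24 mm along +y so the inner finger clears the laid bar, then push it home endwise.

```bash
python3 - <<'E'
from h import *
go(540.2,41.3,80,93.4)
E
```

```text
shift [ 24.  -93.8 100.8] turn [ 0.  -0.  -0.8] alt [ -0.   -0.  179.2] yaw now 92.6 q6 -0.01
```

Request:
drive_tool:
  targets:
    - [0.6, 24, -60, 0, 0, 0, -0.8]
    - [0.6, 24, -94, 0, 0, 0, -0.8]
    - [0.6, 24, -94, 50, 0, 0, -0.8]
    - [0.6, 24, -94, 100, 0, 0, -0.8]
    - [0.6, 24, -94, 130, 0, 0, -0.8]
    - [0.6, 24, -94, 140, 0, 0, -0.8]
    - [0.6, 24, -94, 140, 0, 0, -0.8]
    - [0.6, 24, -94, 140, 0, 0, -0.8]

```text
time: 19.4
ee_pos: [0.5416, 0.0404, 0.0425]
tcp_rot: [0.687, 0.727, 0.001, 0.001]
contact_force: [0.4, -0.2, 0.4]
width: 0.687
```

```bash
python3 - <<'E'
from h import *
s=manip.read_state();print(s["ee_pos"],s["contact_force"]);go(540.2,41.3,23,93.4)
E
```

```text
[0.54157993 0.04044357 0.04254893] [ 0.4220632  -0.24943921  0.35203497]
shift [ 0.9 -1.4 19.5] turn [ 0.2 -0.  -0.1] alt [ -0.   -0.3 179.9] yaw now 93.3 q6 0.02
```

Request:
drive_tool:
  targets:
    - [0.6, 1, -1.5, 8, 0, 0, 0]
    - [0.6, 1, -1.5, 15, 0, 0, 0]
    - [0.6, 1, -1.5, 18, 0, 0, 0]
    - [0.6, 1, -1.5, 18, 0, 0, 0]

```text
time: 19.9
ee_pos: [0.5388, 0.041, 0.0229]
tcp_rot: [0.687, 0.727, 0.0, 0.0]
contact_force: [0.2, -0.3, -1.1]
width: 0.686
```

Request:
drive_tool:
  targets:
    - [0.6, 0, 0, 1, 0, 0, 0]
    - [0.6, 0, 0, 2, 0, 0, 0]
    - [0.6, 0, 0, 2, 0, 0, 0]

```text
time: 20.27
ee_pos: [0.5389, 0.041, 0.0226]
tcp_rot: [0.687, 0.727, 0.001, 0.0]
contact_force: [-6.4, -0.7, 13.5]
width: 0.684
```

Request:
drive_tool:
  targets:
    - [0.8, 0, 0, -2, 0, 0, 0]
    - [0.8, 0, 0, -2, 0, 0, 0]
    - [0.8, 0, 0, -2, 0, 0, 0]
    - [0.8, 0, 0, -30, 0, 0, 0]
    - [0.8, 0, 0, -80, 0, 0, 0]
    - [0, 25, 60, -130, 0, 0, 0]
    - [0, 25, 85, -150, 0, 0, 0]
    - [0, 25, 85, -150, 0, 0, 0]
    - [0, 25, 85, -150, 0, 0, 0]
    - [0, 25, 85, -150, 0, 0, 0]

```text
time: 21.52
ee_pos: [0.6205, 0.0704, 0.1695]
tcp_rot: [0.687, 0.727, -0.001, -0.001]
contact_force: [-0.5, 0.1, 0.2]
width: 0.002
```

```bash
cat > tray.py <<'E'
from h import *
def run(pic=None):
    d=cam("wrist");P=cloud(d);im=d["pixels"]
    if pic: cv2.imwrite(pic,im)
    z=P[...,2];m=((z>.011)&(z<.026)&(d["range_z"]>.2)).astype(np.uint8)
    M=cv2.morphologyEx(m,cv2.MORPH_OPEN,np.ones((3,3)));n,l,st,c=cv2.connectedComponentsWithStats(M);out={}
    for i in range(1,n):
        if not 1200<st[i,4]<4500: continue
        v,u=np.nonzero(l==i);q=np.array([ray(d,a,b,.018)[:2] for a,b in zip(u,v)])*1000
        r=cv2.minAreaRect(q.astype(np.float32));print(c[i].round(),np.round(r[0],1),np.round(r[1],1),round(r[2],1),"z",np.median(z[v,u]).round(4),"grey",im[v,u].mean().round())
        t=np.radians(3.45);w=np.array(r[0])-[579,-11.4];print("   course",np.round([w@[np.cos(t),np.sin(t)],w@[-np.sin(t),np.cos(t)]],1))
E
python3 - <<'E'
from tray import *
run("pics/w6.png");s=manip.read_state();print(s["ee_pos"],s["width"])
E
```

```text
[537. 148.] [560.4 282.1] [ 13.3 134.5] 87.8 z 0.0182 grey 60.0
   course [ -0.9 294.1]
[245. 102.] [538.5  41.6] [28.5 59.7] 3.2 z 0.0185 grey 32.0
   course [-37.3  55.4]
[137. 108.] [547.8 -43.6] [28.7 61.4] 3.2 z 0.0184 grey 26.0
   course [-33.1 -30.3]
[256. 149.] [575.   51.4] [29.9 59.6] 3.2 z 0.0184 grey 169.0
   course [-0.3 62.9]
[373. 282.] [689.2 164. ] [59.9 29.5] 57.9 z 0.0143 grey 97.0
   course [120.6 168.5]
[0.62064219 0.07046835 0.16980589] -0.002951821001719254
```

```bash
python3 - <<'E'
from h import *
go(500.8,39.4,60,93.4);go(500.8,39.4,27,93.4)
E
```

```text
shift [ -24.2 -121.2  110. ] turn [-0.1 -0.  -0.1] alt [-0.000e+00  1.000e-01  1.799e+02] yaw now 93.3 q6 0.06
shift [ -24.2 -121.2  143. ] turn [-0.1 -0.  -0.1] alt [-0.000e+00  1.000e-01  1.799e+02] yaw now 93.3 q6 0.06
```

Request:
drive_tool:
  targets:
    - [0, -24, -60, 0, 0, 0, 0]
    - [0, -24, -121, 0, 0, 0, 0]
    - [0, -24, -121, 50, 0, 0, 0]
    - [0, -24, -121, 100, 0, 0, 0]
    - [0, -24, -121, 130, 0, 0, 0]
    - [0, -24, -121, 143, 0, 0, 0]
    - [0, -24, -121, 143, 0, 0, 0]
    - [0, -24, -121, 143, 0, 0, 0]

```text
time: 22.58
ee_pos: [0.5038, 0.04, 0.0292]
tcp_rot: [0.687, 0.727, 0.001, 0.001]
contact_force: [-0.5, -0.3, -0.3]
width: -0.001
```

```bash
python3 - <<'E'
from h import *
s=manip.read_state();print(s["ee_pos"],s["contact_force"]);go(516.3,40.3,27,93.4)
E
```

```text
[0.50377312 0.040039   0.02920481] [-0.48759713 -0.32785705 -0.31373319]
shift [-0.5 12.5  2.2] turn [ 0.2 -0.  -0.1] alt [ -0.   -0.3 179.9] yaw now 93.3 q6 0.02
```

Request:
drive_tool:
  targets:
    - [0, 0, 5, 1, 0, 0, 0]
    - [0, 0, 8, 1, 0, 0, 0]
    - [0, 0, 10, 1, 0, 0, 0]
    - [0, 0, 12, 1, 0, 0, 0]
    - [0, 0, 14, 1, 0, 0, 0]
    - [0, 0, 14, 1, 0, 0, 0]
    - [0, 0, 14, 1, 0, 0, 0]

```text
time: 23.45
ee_pos: [0.5168, 0.0408, 0.0269]
tcp_rot: [0.687, 0.727, 0.0, 0.0]
contact_force: [-0.7, 0.1, 0.2]
width: -0.001
```

```bash
python3 - <<'E'
from tray import *
s=manip.read_state();print(s["ee_pos"],s["contact_force"]);run()
E
```

```text
[0.51683624 0.04079827 0.02690978] [-0.66301635  0.066922    0.16447236]
```

Request:
drive_tool:
  targets:
    - [0, 0, -10, 0, 0, 0, 0]
    - [0, 0, -10, -40, 0, 0, 0]
    - [0, 20, 20, -100, 0, 0, 0]
    - [0, 25, 80, -143, 0, 0, 0]
    - [0, 25, 104, -143, 0, 0, 0]
    - [0, 25, 104, -143, 0, 0, 0]
    - [0, 25, 104, -143, 0, 0, 0]

```text
time: 24.38
ee_pos: [0.6178, 0.0715, 0.1692]
tcp_rot: [0.687, 0.727, -0.0, -0.001]
contact_force: [-0.2, -0.2, -1.3]
width: 0.002
```

```bash
python3 - <<'E'
from tray import *
s=manip.read_state();print(s["ee_pos"],s["contact_force"]);run()
for z in(80,27): go(579-.998*33.5-.060*105,-11.4-.06*33.5+.998*105,z,93.4)
E
```

```text
[0.61777241 0.0714687  0.16917172] [-0.16698334 -0.19094032 -1.28628292]
[536. 149.] [559.4 282.3] [ 12.7 135. ] 88.1 z 0.0184 grey 60.0
   course [ -1.8 294.3]
[244. 110.] [542.   41.7] [28.8 59.3] 3.2 z 0.0185 grey 33.0
   course [-33.7  55.2]
[136. 111.] [548.  -43.4] [29.6 61.5] 3.2 z 0.0184 grey 27.0
   course [-32.9 -30.1]
[103. 153.] [582.2 -72.7] [29.3 62. ] 3.2 z 0.0184 grey 161.0
   course [ -0.4 -61.4]
[179. 153.] [578.7 -10.5] [29.3 60.7] 3.2 z 0.0184 grey 164.0
   course [-0.2  0.9]
[254. 152.] [574.9  51.2] [30.  59.1] 3.2 z 0.0184 grey 168.0
   course [-0.4 62.8]
[371. 284.] [689.2 164.1] [60.  29.8] 57.8 z 0.0142 grey 97.0
   course [120.5 168.5]
shift [ 24.4 -76.9  89.3] turn [-0.1 -0.  -0.1] alt [-0.000e+00  1.000e-01  1.799e+02] yaw now 93.3 q6 0.06
shift [ 24.3 -76.8 142.3] turn [-0.1 -0.  -0.1] alt [-0.000e+00  1.000e-01  1.799e+02] yaw now 93.3 q6 0.06
```

Request:
drive_tool:
  targets:
    - [0, 24.5, -50, 0, 0, 0, 0]
    - [0, 24.5, -77, 0, 0, 0, 0]
    - [0, 24.5, -77, 50, 0, 0, 0]
    - [0, 24.5, -77, 100, 0, 0, 0]
    - [0, 24.5, -77, 130, 0, 0, 0]
    - [0, 24.5, -77, 142, 0, 0, 0]
    - [0, 24.5, -77, 142, 0, 0, 0]
    - [0, 24.5, -77, 142, 0, 0, 0]
    - [0, 24.5, -77, 142, 0, 0, 0]

```text
time: 25.55
ee_pos: [0.5419, 0.0919, 0.0294]
tcp_rot: [0.687, 0.727, 0.001, 0.001]
contact_force: [1.0, -0.5, -0.6]
width: -0.0
```

Request:
drive_tool:
  targets:
    - [0, -3, 0, 0, 0, 0, 0]
    - [0, -6, 0, 0, 0, 0, 0]
    - [0, -9, 0, 0, 0, 0, 0]
    - [0, -12, 0, 0, 0, 0, 0]
    - [0, -15, 0, 0, 0, 0, 0]
    - [0, -18, 0, 0, 0, 0, 0]
    - [0, -21, 0, 0, 0, 0, 0]
    - [0, -24, 0, 0, 0, 0, 0]
    - [0, -26, 0, 0, 0, 0, 0]
    - [0, -26, 0, 0, 0, 0, 0]
    - [0, -26, 0, 0, 0, 0, 0]

```text
time: 26.92
ee_pos: [0.5424, 0.0657, 0.0279]
tcp_rot: [0.687, 0.727, 0.0, 0.0]
contact_force: [-0.0, 0.2, 0.1]
width: -0.002
```

Request:
drive_tool:
  targets:
    - [0, 8, 0, 0, 0, 0, 0]
    - [0, 8, 0, -40, 0, 0, 0]
    - [0, 2, 30, -100, 0, 0, 0]
    - [0, 2, 77, -142, 0, 0, 0]
    - [0, 2, 77, -142, 0, 0, 0]
    - [0, 2, 77, -142, 0, 0, 0]

```text
time: 27.68
ee_pos: [0.6187, 0.0725, 0.1692]
tcp_rot: [0.687, 0.727, 0.0, -0.0]
contact_force: [0.1, 0.9, -0.7]
width: -0.002
```

```bash
python3 - <<'E'
from tray import *
s=manip.read_state();print(s["ee_pos"],s["contact_force"]);run("pics/w7.png")
E
```

```text
[0.61870251 0.07247842 0.16918617] [ 0.10828689  0.93911835 -0.66186462]
[536. 147.] [558.  282.1] [ 12.9 139.7] 88.2 z 0.0181 grey 60.0
   course [ -3.3 294.3]
[220. 108.] [543.   23.9] [29.5 59.9] 3.3 z 0.0185 grey 32.0
   course [-33.8  37.4]
[135. 110.] [547.6 -43.6] [29.5 61.4] 3.3 z 0.0185 grey 26.0
   course [-33.3 -30.2]
[253. 151.] [574.8  51.3] [29.2 59.2] 3.3 z 0.0184 grey 169.0
   course [-0.5 62.8]
[370. 283.] [689.2 164.1] [59.9 29.5] 57.9 z 0.0143 grey 97.0
   course [120.5 168.6]
```

View pics/w7.png

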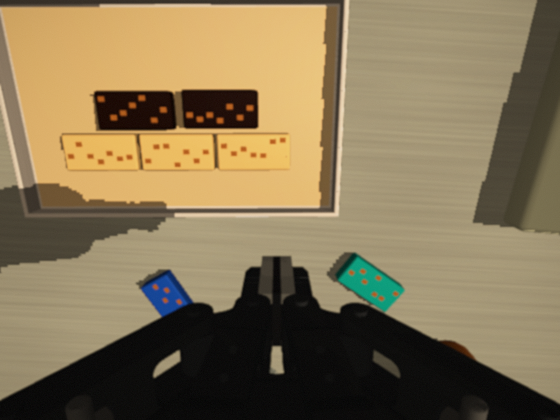

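The view shows the dark bar at (220,108), parallel in its course. The gap to the laid bar at (135,110) is still about 7.6 mm, so I'll push 4.6 mm more.

Request:
drive_tool:
  targets:
    - [0, 8, -50, 0, 0, 0, 0]
    - [0, 8, -77, 20, 0, 0, 0]
    - [0, 8, -77, 70, 0, 0, 0]
    - [0, 8, -77, 120, 0, 0, 0]
    - [0, 8, -77, 140, 0, 0, 0]
    - [0, 8, -77, 142, 0, 0, 0]
    - [0, 8, -77, 142, 0, 0, 0]
    - [0, 5, -77, 142, 0, 0, 0]
    - [0, 2, -77, 142, 0, 0, 0]
    - [0, 0, -77, 142, 0, 0, 0]
    - [0, -2, -77, 142, 0, 0, 0]
    - [0, -4, -77, 142, 0, 0, 0]
    - [0, -5.5, -77, 142, 0, 0, 0]
    - [0, -6.6, -77, 142, 0, 0, 0]
    - [0, -6.6, -77, 142, 0, 0, 0]
    - [0, -6.6, -77, 142, 0, 0, 0]

```text
time: 29.72
ee_pos: [0.5428, 0.0612, 0.028]
tcp_rot: [0.687, 0.727, 0.001, 0.0]
contact_force: [0.2, 1.1, 1.1]
width: -0.005
```

Request:
drive_tool:
  targets:
    - [0, 8, 0, 0, 0, 0, 0]
    - [0, 8, 0, -40, 0, 0, 0]
    - [0, 0, 30, -100, 0, 0, 0]
    - [0, -15, 77, -142, 0, 0, 0]
    - [0, -25, 77, -142, 0, 0, 0]
    - [0, -25, 77, -142, 0, 0, 0]
    - [0, -25, 77, -142, 0, 0, 0]

```text
time: 30.6
ee_pos: [0.6191, 0.0408, 0.1681]
tcp_rot: [0.687, 0.727, -0.001, -0.001]
contact_force: [0.7, 0.2, 0.5]
width: 0.002
```

```bash
python3 - <<'E'
from tray import *
s=manip.read_state();print(s["ee_pos"],s["contact_force"]);run("pics/w8.png")
E
```

```text
[0.6190571  0.04082922 0.1680709 ] [0.67027501 0.19552685 0.45517825]
[174. 112.] [547.7 -43.9] [28.8 60.8] 3.2 z 0.0185 grey 27.0
   course [-33.2 -30.6]
[254. 111.] [543.4  19.4] [28.7 59.7] 3.2 z 0.0184 grey 32.0
   course [-33.7  32.8]
[292. 153.] [574.9  51.3] [30.  59.7] 3.2 z 0.0184 grey 168.0
   course [-0.4 62.9]
[139. 154.] [582.3 -73.1] [29.2 61.2] 3.2 z 0.0184 grey 161.0
   course [ -0.4 -61.8]
[215. 154.] [578.8 -11. ] [29.2 60. ] 3.2 z 0.0184 grey 164.0
   course [-0.2  0.4]
[404. 286.] [689.3 163.5] [60.  29.5] 57.9 z 0.0142 grey 95.0
   course [120.6 167.9]
```

View pics/w8.png

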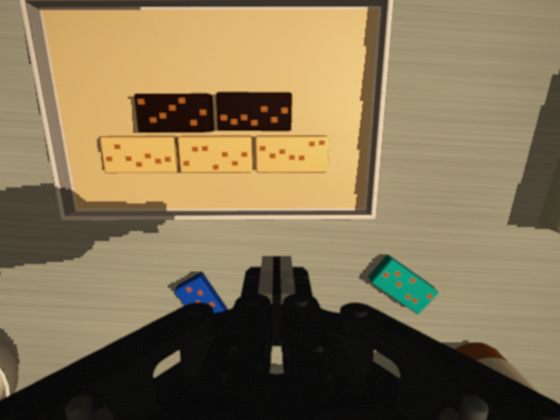

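The new bar at (254,111) sits beside the laid bar at (174,112) with a gap of about 3.4 mm. Relative to the middle bar it is at about (-33.5, +32.4) mm and parallel, and the laid bars have not moved. I'm handing in.

```bash
python3 -c "
from h import *
s=manip.read_state();print(s['time'],abs(s['qd']).max());print(manip.finish_job())"
```

```text
30.65 0.0063665541659520385
the job is handed in; nothing more can be done
None
```

The dark nut bar now lies flat in the free place of the second course, and I handed the job in at 30.65 s. The interface reports no verdict, so these are my own measurements.

- **Scale:** I stood the bar on the plate and tipped it flat. It measured 60 x 30 mm with its top at 69.5 mm, about 4 mm from the plate's centre.
- **Key:** I pressed it with the bar lying there. The wrist force read 9 N, then 22 N, held for about half a second or more, against the 4 N needed.
- **Final place:** I set the bar down about 24 mm beyond its place to keep the fingers clear of the laid bar. I then pushed it home, first sideways and then endwise. Relative to the middle bar it sits at x ≈ -33.5 mm and y ≈ +32.4 mm, parallel within about 0.5°. The gap to the laid dark bar is about 3.4 mm.
- **Laid bars:** they measured within about 1.5 mm of where they started, which is within the calibration error.

My first set-down was about 3 mm off in x, at -37.3 mm, because I corrected from a pose that was still settling; the sideways push fixed it. I did not look at the pale bar in the rack again after the pick. The grip width gave no sign that it was touched.

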